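Set the metering dial under its splash cover

TASK

On the grey putty-metering console, slide the clear splash cover all the way open, then push the black pointer handle round until its tip points straight at the dark index tab on the rim of the dial, and slide the cover fully shut again. Leave the pointer set, and do not knock or shift the tin or the tape roll standing beside the console.

Things in the scene. Friction and masses are not known exactly. Their poses are not given: they have to be found in the camera images.
- console: Fixed grey box, 220 (x) x 420 (y) x 65 mm high, standing on the bench; origin at the centre of its underside, z up. The dial is on its top towards +y; the cover runs along y between two low rails 12 mm high along its long edges (x = +-103 mm) and parks open over the bare -y part of the top. It stands at any of various places and yaws.
- dial_center (a point): Centre of the dial face on the pointer's axis, at the level of the face (69 mm above the bench); 100 mm to +y of the console's centre. The round aluminium face has radius 83 mm and stands 4 mm above the console's top; fine tick marks every 15 degrees are decoration.
- pointer (a joint): Angle of the pointer about the vertical, rad, counter-clockwise seen from above positive; at 0 it points along the console's +x. Stops at -0.9 and 2.9. Stiff: about 0.09 N m of friction, stays where it is left.
- pointer_tip (a point): Tip of the black pointer handle, 60 mm from the axis and 20 mm above the console's top. The handle is one-armed: a round hub of radius 22 mm and 30 mm tall, its underside 1 mm above the dial face, with one straight arm 14 mm wide reaching from the hub to the pointed tip, the arm's faces 4 to 28 mm above the dial face.
- index: The dark steel index tab, fixed on the rim of the dial: its origin lies on the dial's axis at the level of the dial face, and its x axis points from there to the tab. The tab is 22 mm wide, 6 mm tall, from 63.5 to 85 mm from the axis, with its point towards the axis. It does not move. It lies counter-clockwise of the pointer's start, seen from above, 0.6 to 3.3 rad away.
- index_mark (a point): The inward point of the index tab, 63.5 mm from the dial's axis, 6 mm above the dial face.
- cover (a joint): Travel of the clear splash cover, m: 0 fully shut over the dial, growing to 0.19 fully open as it slides to the console's -y. About 2 N of friction; it stays where it is left.
- cover_handle (a point): Top centre of the cover's aluminium bar handle: 100 mm long along the console's x, 14 mm thick, standing 32 mm above the cover's top; its top is 145 mm above the bench. The cover is a clear hood 198 (x) x 180 (y) mm with 4 mm walls and top, open below, its top 113 mm above the bench; the handle stands at its middle.
- tin: Loose closed tin, radius 45 mm, 120 mm tall, upright on the bench beyond the console's +y end; origin at the centre of its underside.
- tape: Loose roll of tape lying flat, outer radius 55 mm, 48 mm tall, beyond the console's -y end; origin at the centre of its underside.

How it is judged:
By the outcome, as a careful person would: the job done as asked, in the order asked, and still so for the second after the job is handed in, with the robot touching nothing.
It also fails if it takes over 58 s, if anything falls off the work surface, if the arm or the gripper's body presses on something with over 40 N, if the wrist force passes 120 N, or if a joint passes its speed limit or range.

ROBOT

A 7-joint arm with a two-finger parallel gripper is mounted at the origin on the work surface. World frame = base frame: x ahead of the robot, y to its left, z up, the work surface at z = 0. Lengths are in mm, angles in rad, forces in N, time in s.
With the tool pointing down it reaches from about 425 to 950 mm from the base axis. Payload 4.7 kg.
Tool frame: the origin (TCP) lies on the mounting face of the last link; the fingertips stand 173 mm ahead of it and the grasp point (between the pads) lies 155 mm ahead of it (manip.grip_point_offset is the distance from the TCP to the grasp point, in mm); z points along the fingers, y is the direction in which the jaws open and shut (so a half turn about z gives the same grasp; the last joint's range is limited). The gripper opens to 85 mm and grips with 20 to 120 N. Pads are 22 mm wide; open, the fingers measure 114 mm over their backs; the gripper's body (76 mm by 85 mm) begins 54 mm behind the grasp point. The pads swing forward as they close: fully open they stand 13 mm farther back than shut.
Start: joints at [1.285, 0.469, -0.049, 1.532, 0.024, 1.141, -0.082], TCP at [171.477, -652.86, 404.735] pointing down, gripper open.
Joint ranges: [-2.59, 2.59], [-0.33, 1.99], [-1.39, 1.29], [0.1, 2.45], [-1.04, 4.18], [0.21, 1.99], [-2.66, 2.66]. Speed limits (rad/s): [2.57, 2.57, 3.14, 3.14, 3.14, 3.14, 3.14].

INTERFACE

Orientations are given as a unit quaternion [x, y, z, w].
In Python, from bench import manip, imaging gives the robot as it stands.
- The arm moves only by the tool move_arm, never from a script. Its arguments are lists of equal length, an entry for each row: "translation": the shift along the tool's x, y, z as a fraction of full scale, a list of three; "twist": the turn, a rotation vector about the tool's x, y, z as a fraction of full scale, a list of three; "hand": the finger opening in mm, from 0 to 85.4. A call has 1 to 5 rows; each row shifts and turns the pose as measured when the row begins, along the tool's axes as they then stand; what a row does not reach is not made up. Full scale, the value 1, is 50 mm for a shift and 0.08 rad for a turn. A row lasts 1/8 s, in which the tool goes at most 62.5 mm and 10.7 degrees, less where a joint would pass 70% of its speed; a pose out of reach is approached as far as the arm can. A call with a number of a shift or a turn outside -1 to 1 is refused whole. A call with a gripper value outside its range is refused whole. The fingers move at their own pace and stop on an object; the grip force is fixed at half the most. Time passes only in rows, so rows that do not move let the fingers close. It gives the time, the measured TCP pose, the force and the opening at its end, in the units of the state.
- manip.get_state(): the state, without advancing time (a new reading comes with each control period).
- imaging.capture(name): name is "side" or "top"; returns the picture (400x640x3 uint8, red, green, blue); there is no depth.
- imaging.get_calibration(name): a dict with "fx", "fy", "cx", "cy" (pixels), "xyz" and "rotation" of the camera in the world. Camera axes: x right, y up, looking along -z (the intrinsics and any distortion apply to the point x, -y, -z); pixel columns grow to the right and rows downward; lengths in mm; the calibration is good to about 2 mm. A picture is of the moment at which its call begins. get_calibration takes no time and is no camera call.
- manip.close_job(): hands the job in, once; it reports no verdict.
The state is a dict: "clock": time; "joint_pos": joint angles; "joint_velocities": joint speeds; "joint_efforts": joint torques, N m; "position": TCP position; "orientation": TCP orientation; "ft_force": force on the tool from outside, world axes, zero at the start; "moment": the same for the moment, N m; "gripper_width": opening from 0.0 (shut) to 1.0 (fully open).
Only numpy, scipy, OpenCV 4.12 (cv2) and the standard library are available. Lean on these libraries where they do the work, as an engineer would, in place of code of your own. Each camera call takes 0.05 s, during which the arm holds its last target. There are 200 camera calls.

## Working session

There is one attempt and no reset: what is moved stays moved. The work goes in short steps, Python scripts to look and compute and a tool call to move; the robot and the scene stay as the last step left them, time stands still between calls to the robot, and variables do not carry over. Pictures are saved under pics/ and viewed, about 8 in all and at most 12, crops included, and the job is handed in when it is done.

Besides the shell and the picture viewer there is one more tool, called as name(argument=value, ...) on one line, values as JSON. move_arm: Moves the arm, as the interface text tells. Its arguments: {"type":"object","properties":{"translation":{"type":"array","items":{"type":"array","items":{"type":"number","minimum":-1,"maximum":1}}},"twist":{"type":"array","items":{"type":"array","items":{"type":"number","minimum":-1,"maximum":1}}},"hand":{"type":"array","items":{"type":"number"}}},"required":["translation","twist","hand"]}

```bash
mkdir -p pics
python3 - <<'E'
from bench import manip, imaging
import cv2
for n in ("top","side"):
    im=imaging.capture(n); cv2.imwrite(f"pics/{n}0.png",im[:,:,::-1])
    print(n,imaging.get_calibration(n))
s=manip.get_state(); print(s)
E
```

```text
top {'fx': 403.16508639837156, 'fy': 403.16508639837156, 'cx': 323.5971064777808, 'cy': 190.35589065880086, 'xyz': array([ 403.4856329 ,   56.52497523, 1243.84909714]), 'rotation': array([ 0.04121926, -0.05478114, -0.7005249 ,  0.71032729])}
side {'fx': 496.1105654660758, 'fy': 496.1105654660758, 'cx': 325.158593888546, 'cy': 194.4384468461055, 'xyz': array([ 71.26681475, 679.87722798, 879.61176338]), 'rotation': array([-0.12546773,  0.37755125,  0.86773405, -0.29791026])}
{'clock': 0.1, 'joint_pos': array([ 1.28511642,  0.46939227, -0.04860078,  1.53357436,  0.02410993,
        1.14099095, -0.08226741]), 'joint_velocities': array([-0.00225022, -0.00231756, -0.00015643, -0.00252479, -0.00013367,
        0.00037254, -0.00036908]), 'joint_efforts': array([ 1.00213761e-03, -5.11516964e+01, -4.66741598e-02, -2.38388371e+01,
        1.08312664e-02,  4.38773204e-03,  2.32370752e-05]), 'position': array([ 171.39922585, -652.65463966,  403.74492061]), 'orientation': array([ 9.91764391e-01,  1.28072643e-01, -1.47401797e-04, -8.77177515e-04]), 'ft_force': array([0.50062321, 0.05812472, 0.31598765]), 'moment': array([0.00395334, 0.01023883, 0.02406601]), 'gripper_width': 0.9934919583287667}
```

View pics/top0.png

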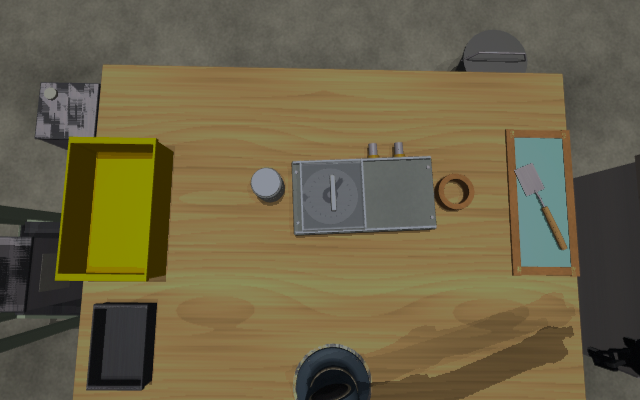

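View pics/side0.png

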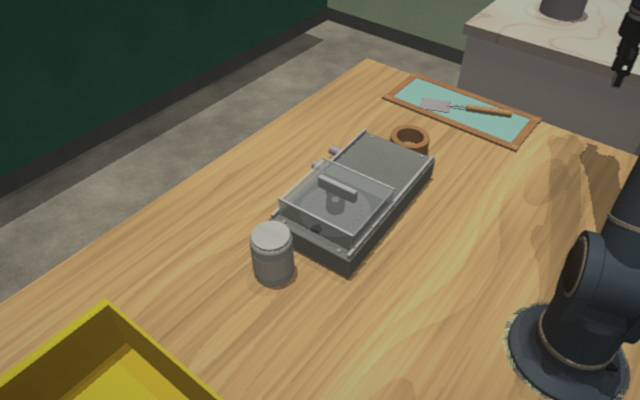

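Top view: the console runs from about (293,160) to (436,230), with the dial on the left (world +y). The tin is at (267,185), the tape at (455,192) and the cover handle at (333,192). I'll enlarge both views.

```bash
cat > h.py <<'E'
import numpy as np, cv2
from scipy.spatial.transform import Rotation as R
from bench import manip, imaging
def proj(n,P):
    c=imaging.get_calibration(n); p=R.from_quat(c["rotation"]).inv().apply(np.atleast_2d(P)-c["xyz"])
    return np.c_[c["cx"]+c["fx"]*p[:,0]/-p[:,2], c["cy"]-c["fy"]*p[:,1]/-p[:,2]]
def atz(n,uv,z):
    c=imaging.get_calibration(n); u,v=uv
    d=R.from_quat(c["rotation"]).apply([(u-c["cx"])/c["fx"],-(v-c["cy"])/c["fy"],-1]); return c["xyz"]+d*(z-c["xyz"][2])/d[2]
def crop(n,x,y,w,h,k,out,im=None):
    im=imaging.capture(n)[:,:,::-1] if im is None else im
    cv2.imwrite(out,cv2.resize(im[y:y+h,x:x+w],None,fx=k,fy=k,interpolation=cv2.INTER_CUBIC))
E
python3 - <<'E'
from h import *
crop("top",240,135,160,110,5,"pics/a.png",cv2.imread("pics/top0.png"))
crop("side",240,120,200,150,4,"pics/b.png",cv2.imread("pics/side0.png"))
E
```

```text
(no output)
```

View pics/a.png

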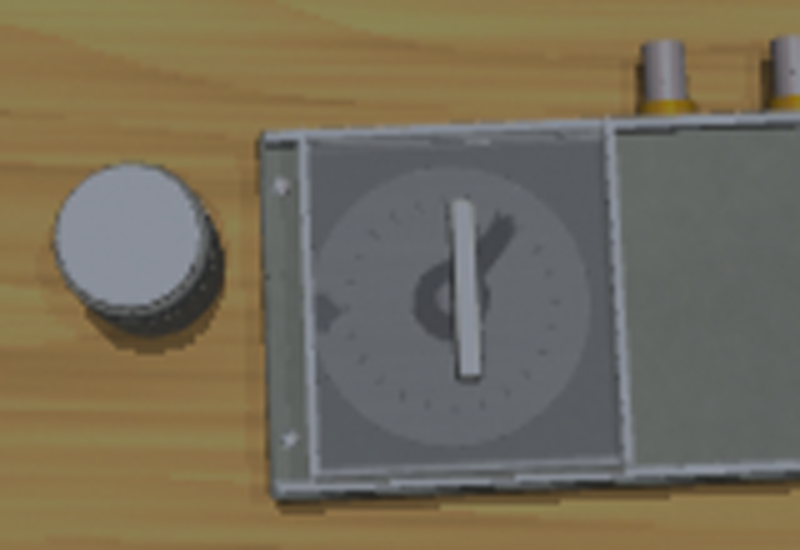

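View pics/b.png

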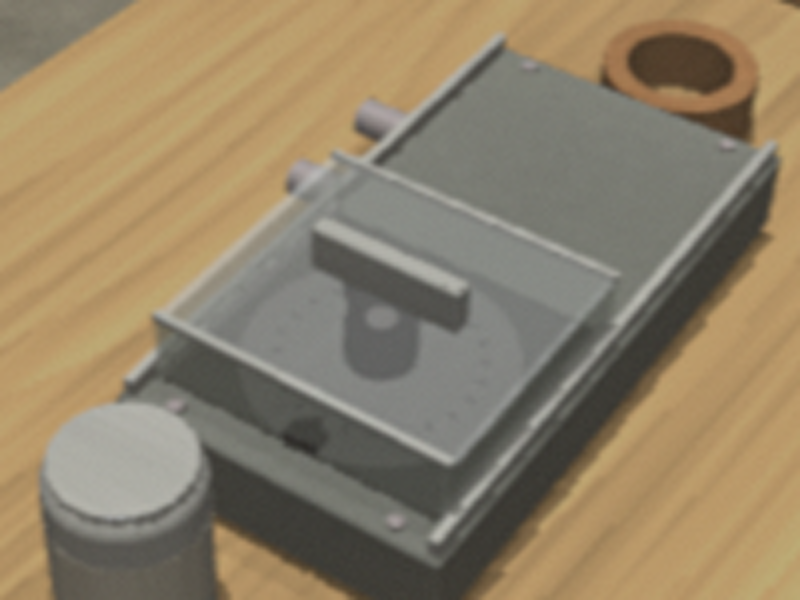

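Crops: the pointer aims up-right (about −40° in console terms). The index tab is at crop (325,312), on the +y rim. The handle top runs from (460,203) to (469,376). Next I fit the console pose from both views.

Run:
```python
from h import *
from scipy.optimize import least_squares
A=lambda u,v:("top",240+u/5,135+v/5); B=lambda u,v:("side",240+u/4,120+v/4)
pts=[(A(264,133),(103,210,77)),(A(275,490),(-103,210,77)),(A(465,289),(0,100,145)),(A(453,307),(0,100,69)),
(A(308,137),(99,190,113)),(A(317,478),(-99,190,113)),(A(608,119),(99,10,113)),(A(629,468),(-99,10,113)),
(B(132,381),(103,210,77)),(B(503,41),(103,-210,77)),(B(773,148),(-103,-210,77)),(B(437,540),(-103,210,77)),
(B(158,316),(99,190,113)),(B(453,461),(-99,190,113)),(B(617,276),(-99,10,113)),(B(337,154),(99,10,113)),(B(382,317),(0,100,99))]
def W(p,L): return R.from_euler('z',p[2]).apply(L)+[p[0],p[1],0]
def f(p): return np.concatenate([proj(a[0],W(p,l))[0]-a[1:] for a,l in pts])
r=least_squares(f,[500,50,0],x_scale=[100,100,1],loss='soft_l1'); p=r.x; print(p); print(np.round(f(p).reshape(-1,2),1).tolist())
inv=lambda w:R.from_euler('z',-p[2]).apply(w-np.r_[p[:2],0])
for nm,a,z in [("tipT",A(507,217),95),("idxT",A(341,311),75),("idxTouter",A(318,313),75),("hubT",A(450,303),99),("hubS",B(382,317),99),("idxS",B(318,440),75)]:
    q=inv(atz(a[0],a[1:],z))-[0,100,0]; print(nm,q.round(1),np.arctan2(q[1],q[0]).round(3),np.hypot(*q[:2]).round(1))
print("dial",W(p,[0,100,69]),"handle shut",W(p,[0,100,145]),"open",W(p,[0,-90,145]))
```

```text
[ 5.53376996e+02 -8.87301114e+01  6.09600044e-02]
[[-0.1, 1.3], [0.4, 0.1], [-0.3, 0.1], [1.0, -0.2], [-2.6, -1.0], [-1.5, 0.4], [0.2, -0.1], [0.3, -0.7], [-1.0, 0.1], [1.2, -3.8], [1.7, -4.3], [-0.2, 0.3], [-1.5, 0.5], [0.0, 1.8], [0.5, -0.2], [-0.8, -0.7], [1.5, -0.7]]
tipT [ 47.4 -29.6  95. ] -0.559 55.9
idxT [-0.5 68.8 75. ] 1.578 68.8
idxTouter [-1.  82.3 75. ] 1.583 82.3
hubT [-1.6  6.  99. ] 1.834 6.2
hubS [ 1.5  3.8 99. ] 1.192 4.1
idxS [-10.   84.6  75. ] 1.689 85.2
dial [547.2847705   11.08413999  69.        ] handle shut [547.2847705   11.08413999 145.        ] open [ 558.85999906 -178.56293772  145.        ]
```

```bash
cat > fit.py <<'E'
from h import *
from scipy.optimize import least_squares
A=lambda u,v:("top",240+u/5,135+v/5); B=lambda u,v:("side",240+u/4,120+v/4)
C=1
pts=[(A(264,133),(103,210,77),0),(A(275,490),(-103,210,77),0),(A(465,289),(0,100,145),C),(A(453,307),(0,100,69),0),
(A(308,137),(99,190,113),C),(A(317,478),(-99,190,113),C),(A(608,119),(99,10,113),C),(A(629,468),(-99,10,113),C),(A(450,303),(0,100,99),0),
(B(132,381),(103,210,77),0),(B(503,41),(103,-210,77),0),(B(773,148),(-103,-210,77),0),(B(437,540),(-103,210,77),0),
(B(158,316),(99,190,113),C),(B(453,461),(-99,190,113),C),(B(617,276),(-99,10,113),C),(B(337,154),(99,10,113),C),(B(382,317),(0,100,99),0),
(B(312,228),(50,107,145),C),(B(467,292),(-50,107,145),C),(("top",432,157.5),(103,-210,77),0),(("top",435.5,229),(-103,-210,77),0)]
def W(p,L): return R.from_euler('z',p[2]).apply(L)+[p[0],p[1],0]
def f(p): return np.concatenate([proj(a[0],W(p,np.array(l)-[0,c*p[3],0]))[0]-a[1:] for a,l,c in pts])
r=least_squares(f,[500,50,0,0],x_scale=[100,100,1,10],loss='soft_l1'); p=r.x
if __name__=="__main__":
    print(p); print(np.round(f(p).reshape(-1,2),1).tolist())
    inv=lambda w:R.from_euler('z',-p[2]).apply(w-np.r_[p[:2],0])
    for nm,a,z in [("tipT",A(507,217),95),("idxT",A(341,311),75),("idxTouter",A(318,313),75),("hubT",A(450,303),99),("hubS",B(382,317),99),("idxS",B(318,440),75)]:
        q=inv(atz(a[0],a[1:],z))-[0,100,0]; print(nm,q.round(1),np.arctan2(q[1],q[0]).round(3),np.hypot(*q[:2]).round(1))
    print("dial",W(p,[0,100,69]),"handle now",W(p,[0,100-p[3],145]),"open",W(p,[0,-90,145]))
E
python3 fit.py
```

```text
[ 5.52229050e+02 -8.49985328e+01  5.67667181e-02  5.73331609e+00]
[[-1.3, 1.4], [-1.1, 0.2], [0.5, 0.2], [-0.2, 0.0], [-1.7, -1.0], [-1.0, 0.4], [1.1, 0.2], [0.9, -0.4], [0.8, -0.4], [-1.9, 1.0], [1.1, -3.0], [1.7, -3.2], [-1.2, 1.5], [-0.8, -0.1], [0.5, 1.4], [1.2, -0.4], [0.1, -1.0], [0.7, 0.3], [-0.1, -0.6], [-1.2, 0.7], [1.0, -0.1], [3.2, -2.1]]
tipT [ 48.  -33.2  95. ] -0.605 58.4
idxT [-0.2 65.  75. ] 1.575 65.0
idxTouter [-0.9 78.5 75. ] 1.582 78.5
hubT [-1.1  2.2 99. ] 2.044 2.5
hubS [ 2.  0. 99.] 0.017 2.0
idxS [-9.9 80.8 75. ] 1.693 81.4
dial [546.55542644  14.84038742  69.        ] handle now [546.88071321   9.11630654 145.        ] open [ 557.33531108 -174.85356106  145.        ]
```

```bash
cat > go.py <<'E'
import sys
from h import *
# python3 go.py x y ztip yaw -> remaining move in tool axes (units of 50mm / 0.08rad); ztip = height of fingertips
x,y,z,a=map(float,sys.argv[1:5]); s=manip.get_state(); r=R.from_quat(s["orientation"])
d=r.inv().apply(np.array([x,y,z+173])-s["position"])
t=R.from_euler('z',a)*R.from_quat([1,0,0,0]); e=(r.inv()*t).as_rotvec()
print("t",round(s["clock"],2),"tip",(s["position"]-[0,0,173]).round(1),"d/50",(d/50).round(2),"e/.08",(e/.08).round(2),"F",s["ft_force"].round(1),"w",round(s["gripper_width"],3))
E
python3 go.py 547 9 190 0.057
```

```text
t 0.1 tip [ 171.4 -652.7  230.7] d/50 [ 10.63 -10.89   0.83] e/.08 [-0.02  0.    2.5 ] F [0.5 0.1 0.3] w 0.993
```

move_arm(translation=[[0.8, -0.8, 0], [0.8, -0.8, 0], [0.8, -0.8, 0], [0.8, -0.8, 0], [0.8, -0.8, 0]], twist=[[0, 0, 0.5], [0, 0, 0.5], [0, 0, 0.5], [0, 0, 0.5], [0, 0, 0.5]], hand=[85, 85, 85, 85, 85])

```text
clock: 0.72
position: [333.9, -418.6, 400.7]
orientation: [1.0, 0.02, -0.002, -0.002]
ft_force: [0.6, -0.6, -0.6]
gripper_width: 0.996
```

```bash
python3 go.py 547 9 190 0.057
```

```text
t 0.72 tip [ 333.9 -418.6  227.7] d/50 [ 4.6  -8.37  0.77] e/.08 [-0.05  0.05 -0.22] F [ 0.6 -0.6 -0.6] w 0.996
```

move_arm(translation=[[0.5, -0.9, 0], [0.5, -0.9, 0], [0.5, -0.9, 0], [0.5, -0.9, 0], [0.5, -0.9, 0]], twist=[[0, 0, -0.2], [0, 0, 0], [0, 0, 0], [0, 0, 0], [0, 0, 0]], hand=[85, 85, 85, 85, 85])

```text
clock: 1.35
position: [449.8, -178.2, 400.2]
orientation: [1.0, 0.029, -0.002, -0.002]
ft_force: [1.2, 0.4, 0.1]
gripper_width: 0.992
```

move_arm(translation=[[0.5, -0.9, 0], [0.5, -0.9, 0], [0.5, -0.9, 0], [0.5, -0.9, 0], [0, 0, 0]], twist=[[0, 0, 0], [0, 0, 0], [0, 0, 0], [0, 0, 0], [0, 0, 0]], hand=[85, 85, 85, 85, 85])

```text
clock: 1.98
position: [541.5, 17.8, 399.5]
orientation: [0.999, 0.032, -0.003, -0.003]
ft_force: [0.0, -0.5, -0.3]
gripper_width: 0.993
```

```bash
python3 go.py 547 9 120 0.057
```

```text
t 1.98 tip [541.5  17.8 226.5] d/50 [0.11 0.2  2.13] e/.08 [-0.08  0.07  0.09] F [ 0.  -0.5 -0.3] w 0.993
```

move_arm(translation=[[0.1, 0.2, 0.8], [0, 0, 0.8], [0, 0, 0.45], [0, 0, 0.1], [0, 0, 0]], twist=[[-0.08, 0.07, 0.1], [0, 0, 0], [0, 0, 0], [0, 0, 0], [0, 0, 0]], hand=[85, 85, 85, 85, 85])

```text
clock: 2.6
position: [546.3, 4.4, 288.9]
orientation: [1.0, 0.026, -0.0, 0.002]
ft_force: [-0.5, 1.1, 1.2]
gripper_width: 0.992
```

```bash
python3 go.py 547 9 120 0.057; python3 -c "
from h import *
crop('side',240,100,200,150,4,'pics/c.png')"
```

```text
t 2.6 tip [546.3   4.4 115.9] d/50 [ 0.02 -0.09 -0.08] e/.08 [ 0.04  0.01 -0.06] F [-0.5  1.1  1.2] w 0.992
```

View pics/c.png

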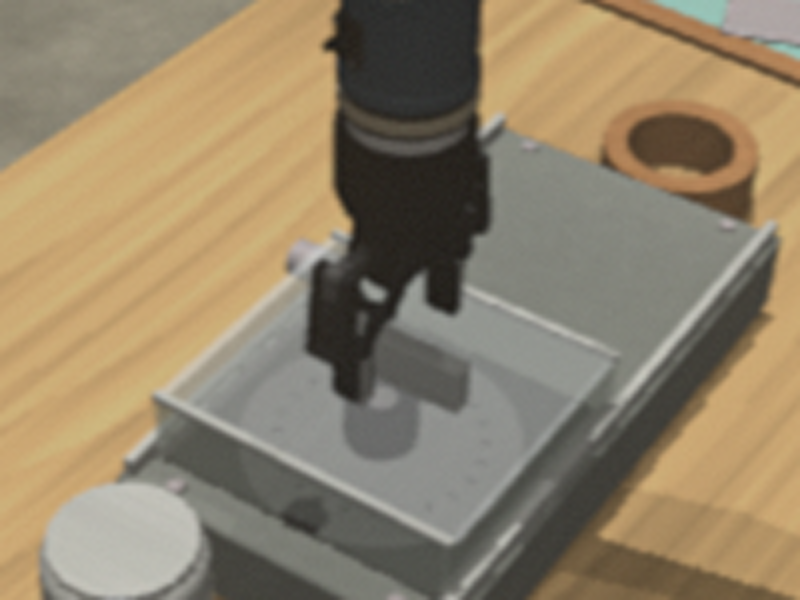

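The fingers straddle the bar: the front pad is at (345,390) on its +y side, the other behind it. I'll raise a little, then close.

move_arm(translation=[[0, -0.1, -0.15], [0, 0, 0], [0, 0, 0], [0, 0, 0], [0, 0, 0]], twist=[[0, 0, 0], [0, 0, 0], [0, 0, 0], [0, 0, 0], [0, 0, 0]], hand=[60, 30, 10, 8, 8])

```text
clock: 3.28
position: [546.9, 9.9, 300.5]
orientation: [1.0, 0.026, 0.003, 0.002]
ft_force: [-0.8, -0.5, -0.8]
gripper_width: 0.149
```

```bash
python3 go.py 557 -175 120 0.057
```

```text
t 3.27 tip [546.9   9.9 127.5] d/50 [0.01 3.7  0.17] e/.08 [ 0.05 -0.07 -0.06] F [-0.8 -0.5 -0.8] w 0.149
```

move_arm(translation=[[0, 0.4, 0], [0, 0.7, 0], [0, 0.7, 0], [0, 0.7, 0], [0, 0.6, 0]], twist=[[0, 0, 0], [0, 0, 0], [0, 0, 0], [0, 0, 0], [0, 0, 0]], hand=[8, 8, 8, 8, 8])

```text
clock: 3.9
position: [555.4, -140.6, 300.5]
orientation: [1.0, 0.03, 0.002, -0.003]
ft_force: [-0.2, 2.0, 3.0]
gripper_width: 0.147
```

```bash
python3 go.py 557 -175 125 0.057
```

```text
t 3.9 tip [ 555.4 -140.6  127.5] d/50 [-0.01  0.69  0.05] e/.08 [-0.08 -0.06  0.03] F [-0.2  2.   3. ] w 0.147
```

move_arm(translation=[[0, 0.4, 0], [0, 0.2, 0], [0, 0.15, 0], [0, 0.15, 0], [0, 0.15, 0]], twist=[[0, 0, 0], [0, 0, 0], [0, 0, 0], [0, 0, 0], [0, 0, 0]], hand=[8, 8, 8, 8, 8])

```text
clock: 4.53
position: [558.7, -179.7, 300.5]
orientation: [0.999, 0.034, -0.001, -0.015]
ft_force: [-5.3, 13.1, 7.7]
gripper_width: 0.149
```

```bash
python3 go.py 557 -175 125 0.057
```

```text
t 4.53 tip [ 558.7 -179.7  127.5] d/50 [-0.03 -0.09  0.05] e/.08 [-0.38  0.03  0.13] F [-5.3 13.1  7.7] w 0.149
```

At the stop (13 N, y about −175, as predicted). Now release and rise.

move_arm(translation=[[0, 0, 0], [0, 0, 0], [0, 0, 0], [0, 0, -0.7], [0, -0.3, -0.9]], twist=[[0, 0, 0], [0, 0, 0], [0, 0, 0], [-0.3, 0, 0], [0, 0, 0]], hand=[40, 70, 85, 85, 85])

```text
clock: 5.15
position: [556.9, -166.8, 377.3]
orientation: [0.999, 0.034, -0.006, -0.004]
ft_force: [0.8, 0.4, -0.9]
gripper_width: 0.999
```

```bash
python3 go.py 557 -175 200 0.057; python3 -c "
from h import *
import numpy as np
t=imaging.capture('top')[:,:,::-1]; s=imaging.capture('side')[:,:,::-1]
a=cv2.resize(t[145:245,280:400],None,fx=5,fy=5,interpolation=cv2.INTER_CUBIC)
b=cv2.resize(s[150:250,260:380],None,fx=5,fy=5,interpolation=cv2.INTER_CUBIC)
cv2.imwrite('pics/d.png',a); cv2.imwrite('pics/e.png',b)"
```

```text
t 5.15 tip [ 556.9 -166.8  204.3] d/50 [-0.01  0.17  0.09] e/.08 [-0.1   0.14  0.14] F [ 0.8  0.4 -0.9] w 0.999
```

View pics/d.png

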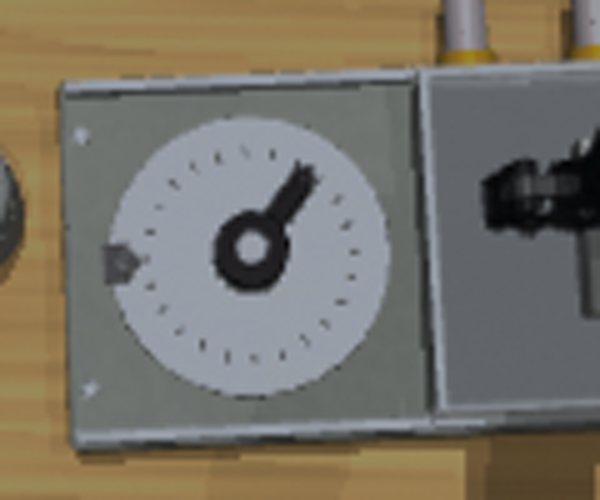

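View pics/e.png

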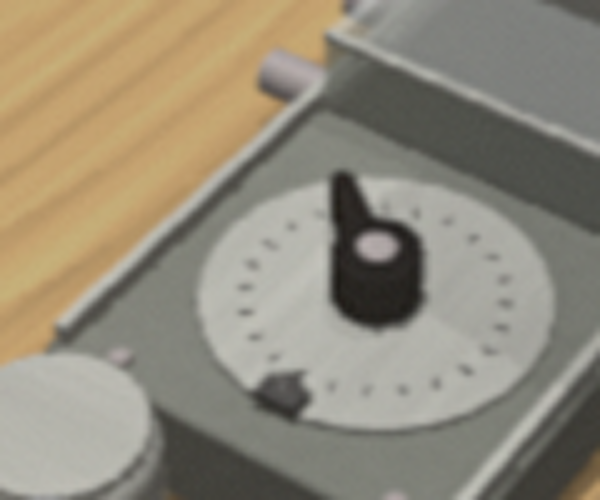

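Cover open, dial clear. In top crop d, the dial centre is about (250,256), the hub cap (252,250), the tip about (308,169) and the index point (141,263).

Run:
```python
from h import *
A=lambda u,v,z:atz("top",(280+u/5,145+v/5),z)
B=lambda u,v,z:atz("side",(260+u/5,150+v/5),z)
print("dial T",A(250,256,69).round(1),"hub T",A(252,250,99).round(1),"hub S",B(378,247,99).round(1),"dial S",B(376,303,69).round(1))
c=np.array([546.6,14.8,0])
c=(A(250,256,69)+A(252,250,99)+B(378,247,99)+B(376,303,69))/4; print("c",c.round(1))
print("rim", [A(*q,69).round(1).tolist() for q in((111,256),(390,256),(250,117),(250,395))])
for n,q in [("tip",A(308,170,97)),("tipS",B(343,173,97)),("idx",A(141,263,75)),("idxo",A(106,265,75)),("idxS",B(310,382,75)),("idxSo",B(270,405,75))]:
    for nm,cc in(("T",(A(250,256,69)+A(252,250,99))/2),("S",(B(378,247,99)+B(376,303,69))/2)):
        d=(q-cc)[:2]
        if (nm=="S")==("S" in n): print(n,q.round(1),"r",np.hypot(*d).round(1),"ang",np.arctan2(d[1],d[0]).round(3))
```

```text
dial T [547.2  15.9  69. ] hub T [547.1  15.9  99. ] hub S [548.1  15.2  99. ] dial S [544.7  20.3  69. ]
c [546.8  16.8  84. ]
rim [[546.0, 97.5, 69.0], [548.5, -66.5, 69.0], [630.3, 16.8, 69.0], [465.8, 15.1, 69.0]]
tip [594.3 -16.1  97. ] r 57.0 ang -0.596
tipS [592.6 -16.7  97. ] r 57.7 ang -0.641
idx [541.4  79.7  75. ] r 64.1 ang 1.66
idxo [540.  100.1  75. ] r 84.5 ang 1.656
idxS [534.5  82.9  75. ] r 66.3 ang 1.752
idxSo [539.8 104.7  75. ] r 87.2 ang 1.647
```

```bash
python3 go.py 584 -10 150 -0.61; python3 -c "
from h import *
print(manip.get_state()['joint_pos'].round(2))"
```

```text
t 5.25 tip [ 558.9 -164.   209.5] d/50 [ 0.72 -3.03  1.21] e/.08 [-0.07  0.02  8.53] F [ 1.3 -0.2  0.7] w 0.993
[ 0.51  0.37 -0.37  1.77  0.15  1.04 -1.42]
```

move_arm(translation=[[0.2, -0.9, 0], [0.3, -0.9, 0], [0.3, -0.8, 0], [0.3, -0.3, 0], [0, 0, 0]], twist=[[0, 0, 1], [0, 0, 1], [0, 0, 1], [0, 0, 1], [0, 0, 1]], hand=[85, 60, 40, 40, 40])

```text
clock: 5.88
position: [618.8, -22.9, 381.2]
orientation: [0.985, -0.172, -0.0, -0.001]
ft_force: [-0.7, -0.1, -0.2]
gripper_width: 0.472
```

```bash
python3 go.py 584 -10 120 -0.61; python3 -c "
from h import *
print(manip.get_state()['joint_pos'].round(2))"
```

```text
t 5.88 tip [618.8 -22.9 208.2] d/50 [-0.74 -0.    1.76] e/.08 [-0.03  0.01  3.3 ] F [-0.7 -0.1 -0.2] w 0.472
[ 0.21  0.42 -0.32  1.69  0.15  1.06 -2.08]
```

move_arm(translation=[[-0.35, 0, 0.4], [-0.35, 0, 0.6], [0, 0, 0.7], [0, 0, 0.1], [0, 0, 0]], twist=[[0, 0, 1], [0, 0, 1], [0, 0, 0.9], [0, 0, 0.3], [0, 0, 0]], hand=[40, 40, 40, 40, 40])

```text
clock: 6.5
position: [586.5, -11.1, 287.4]
orientation: [0.954, -0.301, 0.0, -0.0]
ft_force: [0.4, -0.5, 0.4]
gripper_width: 0.468
```

```bash
python3 go.py 584 -10 80 -0.61; python3 -c "
from h import *
print(manip.get_state()['joint_pos'].round(2))"
```

```text
t 6.5 tip [586.5 -11.1 114.4] d/50 [-0.05  0.01  0.69] e/.08 [-0.01 -0.01 -0.02] F [ 0.4 -0.5  0.4] w 0.468
[ 0.14  0.47 -0.26  1.85  0.16  0.84 -2.37]
```

move_arm(translation=[[-0.05, 0, 0.3], [0, 0, 0.3], [0, 0, 0.08], [0, 0, 0], [0, 0, 0]], twist=[[0, 0, 0], [0, 0, 0], [0, 0, 0], [0, 0, 0], [0, 0, 0]], hand=[40, 40, 40, 22, 22])

```text
clock: 7.12
position: [585.7, -10.0, 253.5]
orientation: [0.954, -0.301, 0.003, -0.001]
ft_force: [0.2, -0.7, 0.4]
gripper_width: 0.258
```

```bash
python3 go.py 584 -10 80 -0.61; python3 -c "
from h import *
crop('side',260,120,120,120,5,'pics/f.png')"
```

```text
t 7.12 tip [585.7 -10.   80.5] d/50 [-0.03  0.02  0.01] e/.08 [-0.04 -0.06 -0.02] F [ 0.2 -0.7  0.4] w 0.258
```

View pics/f.png

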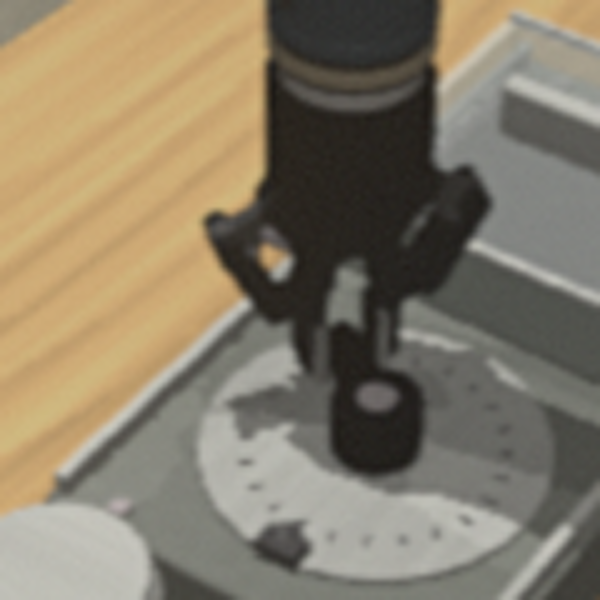

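move_arm(translation=[[-0.03, -0.07, 0], [0, -0.07, 0], [0, -0.07, 0], [0, -0.07, 0], [0, -0.07, 0]], twist=[[0, 0, -1], [0, 0, -1], [0, 0, -1], [0, 0, -1], [0, 0, -1]], hand=[22, 22, 22, 22, 22])

```text
clock: 7.8
position: [590.7, 3.6, 253.9]
orientation: [0.995, -0.101, 0.001, 0.003]
ft_force: [-0.6, -0.9, -1.0]
gripper_width: 0.252
```

```bash
cat > pv.py <<'E'
# polar state of the tool about the dial axis
from h import *
s=manip.get_state(); r=R.from_quat(s["orientation"]); X=r.as_matrix()
g=s["position"]+X[:,2]*165; d=(g-[547.3,15.7,0])[:2]
a=np.arctan2(X[1,0],X[0,0]); ph=np.arctan2(d[1],d[0])
print("t",round(s["clock"],2),"yaw",a.round(3),"phi",ph.round(3),"r",np.hypot(*d).round(1),"tilt",X[:2,2].round(3),"ztip",(s["position"][2]-173).round(1),"F",s["ft_force"].round(1),"M",s["moment"].round(2),"w",round(s["gripper_width"]*85.4,1))
E
python3 pv.py
```

```text
t 7.8 yaw -0.201 phi -0.291 r 45.5 tilt [ 0.001 -0.006] ztip 80.9 F [-0.6 -0.9 -1. ] M [-0.37  0.18  0.01] w 21.5
```

move_arm(translation=[[0, -0.13, 0], [0, -0.1, 0], [0, -0.09, 0], [0, -0.09, 0], [0, -0.09, 0]], twist=[[0, 0, -1], [0, 0, -1], [0, 0, -1], [0, 0, -1], [0, 0, -1]], hand=[22, 22, 22, 22, 22])

```text
clock: 8.43
position: [592.3, 23.3, 254.0]
orientation: [0.995, 0.103, -0.0, 0.007]
ft_force: [0.1, -3.0, -1.6]
gripper_width: 0.259
```

```bash
python3 pv.py
```

```text
t 8.43 yaw 0.207 phi 0.117 r 45.4 tilt [ 0.001 -0.014] ztip 81.0 F [ 0.1 -3.  -1.6] M [-0.38 -0.09  0.02] w 22.1
```

move_arm(translation=[[0, -0.15, 0], [0, -0.12, 0], [0, -0.11, 0], [0, -0.11, 0], [0, -0.11, 0]], twist=[[0.1, 0, -1], [0, 0, -1], [0, 0, -1], [0, 0, -1], [0, 0, -1]], hand=[22, 22, 22, 22, 22])

```text
clock: 9.05
position: [583.4, 46.3, 254.6]
orientation: [0.953, 0.302, -0.001, 0.007]
ft_force: [1.1, -1.0, -1.2]
gripper_width: 0.254
```

```bash
python3 pv.py; python3 go.py 580 48 80 0.65
```

```text
t 9.05 yaw 0.615 phi 0.658 r 46.3 tilt [ 0.003 -0.014] ztip 81.6 F [ 1.1 -1.  -1.2] M [-0.42 -0.19 -0.04] w 21.7
t 9.05 tip [583.4  46.3  81.6] d/50 [-0.04 -0.07  0.03] e/.08 [ 0.17  0.07 -0.44] F [ 1.1 -1.  -1.2] w 0.254
```

move_arm(translation=[[-0.03, -0.06, 0.02], [0, -0.09, 0], [0, -0.09, 0], [0, -0.09, 0], [0, -0.09, 0]], twist=[[0.17, 0.07, -1], [0, 0, -1], [0, 0, -1], [0, 0, -1], [0, 0, -1]], hand=[22, 22, 22, 22, 22])

```text
clock: 9.68
position: [569.6, 56.1, 255.3]
orientation: [0.872, 0.49, 0.002, 0.004]
ft_force: [0.5, -1.4, -1.4]
gripper_width: 0.261
```

```bash
python3 pv.py; python3 go.py 580 48 80 1.02
```

```text
t 9.68 yaw 1.023 phi 1.034 r 45.9 tilt [ 0.007 -0.005] ztip 82.3 F [ 0.5 -1.4 -1.4] M [-0.25 -0.31 -0.05] w 22.3
t 9.68 tip [569.6  56.1  82.3] d/50 [-0.03  0.26  0.05] e/.08 [0.11 0.01 0.04] F [ 0.5 -1.4 -1.4] w 0.261
```

move_arm(translation=[[-0.02, -0.1, 0.04], [0, -0.1, 0], [0, -0.1, 0], [0, -0.1, 0], [0, -0.08, 0]], twist=[[0.11, 0, -1], [0, 0, -1], [0, 0, -1], [0, 0, -1], [0, 0, -1]], hand=[22, 22, 22, 22, 22])

```text
clock: 10.3
position: [550.4, 61.6, 255.9]
orientation: [0.754, 0.657, 0.003, 0.005]
ft_force: [1.4, -0.6, -1.6]
gripper_width: 0.259
```

```bash
python3 pv.py; python3 go.py 543.4 60.5 80 1.657
```

```text
t 10.3 yaw 1.433 phi 1.457 r 45.6 tilt [ 0.012 -0.004] ztip 82.9 F [ 1.4 -0.6 -1.6] M [-0.11 -0.37 -0.07] w 22.1
t 10.3 tip [550.4  61.6  82.9] d/50 [-0.04 -0.14  0.06] e/.08 [ 0.15  0.04 -2.8 ] F [ 1.4 -0.6 -1.6] w 0.259
```

move_arm(translation=[[-0.01, -0.09, 0.05], [0, -0.08, 0], [0, -0.04, 0], [0, 0, 0], [0, 0, 0]], twist=[[0.15, 0.04, -1], [0, 0, -1], [0, 0, -0.5], [0, 0, 0], [0, 0, 0]], hand=[22, 22, 22, 22, 22])

```text
clock: 10.92
position: [542.1, 61.0, 255.5]
orientation: [0.684, 0.73, 0.003, 0.003]
ft_force: [-0.3, 0.3, -0.1]
gripper_width: 0.256
```

```bash
python3 pv.py; python3 go.py 543.4 60.5 80 1.657
```

```text
t 10.93 yaw 1.636 phi 1.653 r 45.6 tilt [0.009 0.001] ztip 82.5 F [-0.3  0.3 -0.1] M [ 0.02 -0.17  0.02] w 21.9
t 10.93 tip [542.1  61.   82.5] d/50 [-0.01  0.02  0.05] e/.08 [ 0.11 -0.   -0.26] F [-0.3  0.3 -0.1] w 0.256
```

move_arm(translation=[[0, 0.02, 0.04], [0, 0, 0], [0, 0, 0], [0, 0, 0], [0, 0, 0]], twist=[[0.11, 0, -0.26], [0, 0, 0], [0, 0, 0], [0, 0, 0], [0, 0, 0]], hand=[22, 22, 14, 10, 10])

```text
clock: 11.55
position: [544.1, 61.6, 254.2]
orientation: [0.675, 0.737, 0.001, 0.001]
ft_force: [1.4, 0.3, 0.2]
gripper_width: 0.149
```

```bash
python3 pv.py; python3 go.py 543.4 60.5 80 1.657
```

```text
t 11.55 yaw 1.659 phi 1.632 r 46.1 tilt [0.002 0.001] ztip 81.2 F [1.4 0.3 0.2] M [ 0.08 -0.2   0.13] w 12.7
t 11.55 tip [544.1  61.6  81.2] d/50 [-0.02 -0.02  0.02] e/.08 [ 0.03 -0.    0.02] F [1.4 0.3 0.2] w 0.149
```

Gripped and aligned at yaw 1.659. Release, rise clear and look.

move_arm(translation=[[0, 0, 0], [0, 0, 0], [0, 0, -0.5], [0, 0, -0.9], [-0.5, 0.3, -0.9]], twist=[[0, 0, 0], [0, 0, 0], [0, 0, 0], [0, 0, 0], [0, 0, 0.5]], hand=[30, 40, 40, 40, 85])

```text
clock: 12.18
position: [558.1, 38.8, 367.2]
orientation: [0.689, 0.725, -0.005, -0.004]
ft_force: [1.5, -0.4, 0.4]
gripper_width: 0.667
```

move_arm(translation=[[-0.9, 0.2, 0], [-0.9, 0.2, 0], [-0.9, 0.2, 0], [-0.7, 0.2, 0], [0, 0, 0]], twist=[[0, 0, 1], [0, 0, 1], [0, 0, 1], [0, 0, 1], [0, 0, 1]], hand=[85, 85, 85, 85, 85])

```text
clock: 12.8
position: [588.1, -140.1, 370.4]
orientation: [0.824, 0.566, -0.003, -0.002]
ft_force: [0.8, 0.8, 0.3]
gripper_width: 0.994
```

```bash
python3 go.py 557 -175 200 0.057; python3 -c "
from h import *
t=imaging.capture('top')[:,:,::-1]; cv2.imwrite('pics/full_t.png',t)
crop('top',290,160,80,70,8,'pics/g.png',t)"
```

```text
t 12.8 tip [ 588.1 -140.1  197.4] d/50 [-0.87 -0.33 -0.05] e/.08 [-0.05  0.09 14.34] F [0.8 0.8 0.3] w 0.994
```

View pics/g.png

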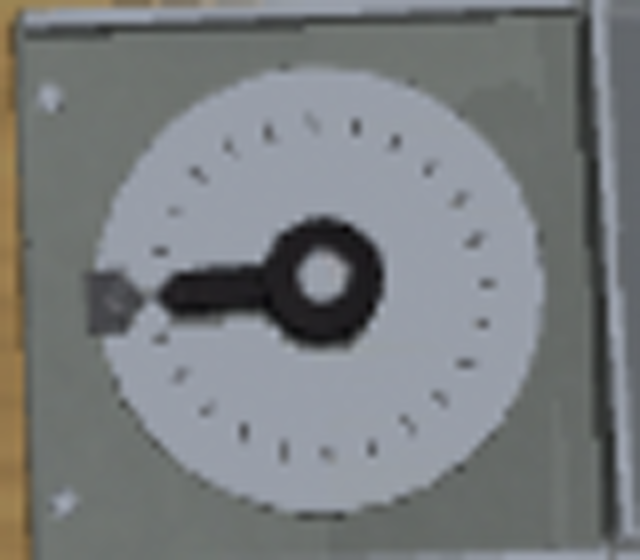

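The pointer tip is at crop (157,296), meeting the index point at (149,300). Next I check both angles numerically.

Run:
```python
from h import *
A=lambda u,v,z:atz("top",(290+(u+.5)/8-.5,160+(v+.5)/8-.5),z)
ang=lambda d:np.arctan2(d[1],d[0]).round(3)
hub=A(323,276,99); dial=A(321,290,69); print(hub.round(1),dial.round(1))
for c in(hub,dial,(hub+dial)/2):
    t=A(157,296,92)-c; i=A(149,300,75)-c; b=A(89,304,75)-c
    print("tip",ang(t),np.hypot(*t[:2]).round(1),"idx",ang(i),np.hypot(*i[:2]).round(1),"base",ang(b))
# darkness-weighted centrelines by thresholding
im=cv2.imread("pics/full_t.png").astype(int).sum(2)
for u in range(302,325):
    col=im[190:205,u]; print(u,190+np.round((np.clip(450-col,0,None)*np.arange(15)).sum()/max(1,np.clip(450-col,0,None).sum()),2),end="; ")
```

```text
[549.7  17.2  99. ] [548.4  16.9  69. ]
tip 1.692 59.8 idx 1.678 62.9 base 1.671
tip 1.669 60.0 idx 1.656 63.1 base 1.655
tip 1.681 59.9 idx 1.667 63.0 base 1.663
302 198.1; 303 197.34; 304 197.27; 305 197.56; 306 197.39; 307 197.07; 308 196.55; 309 196.18; 310 196.59; 311 196.7; 312 196.64; 313 196.59; 314 196.43; 315 196.42; 316 196.21; 317 196.19; 318 195.87; 319 195.82; 320 195.71; 321 195.77; 322 195.72; 323 195.56; 324 195.07;
```

Run:
```python
from h import *
im=cv2.imread("pics/full_t.png").astype(int).sum(2)
def cl(u0,u1,thr):
    w=np.clip(thr-im[188:207,u0:u1],0,None); v=(w*np.arange(188,207)[:,None]).sum(0)/w.sum(0); return np.polyfit(np.arange(u0,u1),v,1)
p=cl(312,322,300)
for z in(85,92,97):
    a=atz("top",(312,np.polyval(p,312)),z);b=atz("top",(321,np.polyval(p,321)),z);d=a-b;print("arm dir",p[0].round(4),np.arctan2(d[1],d[0]).round(3))
# index direction: tab centroid from the dial-face ellipse centre
c=(im>420).astype(np.uint8)*255; c[:, :285]=0
n,l,s,ce=cv2.connectedComponentsWithStats(c[160:230,290:370]); k=[i for i in range(1,n) if s[i,4]>1000]; print(s[k],ce[k])
cnt=max(cv2.findContours((l==k[0]).astype(np.uint8),cv2.RETR_EXTERNAL,cv2.CHAIN_APPROX_NONE)[0],key=len)
e=cv2.fitEllipse(cv2.convexHull(cnt)); print(e); c0=atz("top",(290+e[0][0],160+e[0][1]),69)
w=np.clip(380-im[190:205,300:308],0,None); y,x=np.mgrid[190:205,300:308]
q=atz("top",((w*x).sum()/w.sum(),(w*y).sum()/w.sum()),75)-c0; print(c0.round(1),"tab",q.round(1),np.arctan2(q[1],q[0]).round(3))
```

```text
arm dir -0.1071 1.693
arm dir -0.1071 1.693
arm dir -0.1071 1.693
[[  12    9   56   55 2000]] [[40.4805 35.847 ]]
((39.40465545654297, 35.784881591796875), (55.05552673339844, 55.38107681274414), 102.94536590576172)
[548.4  17.7  69. ] tab [-6.7 77.5  6. ] 1.657
```

The pointer reads 1.66–1.69 rad by various measures (pad yaw 1.659) and the index 1.657–1.667. That is within about 1°, so I'll go on to shut the cover.

move_arm(translation=[[-0.5, -0.3, 0], [-0.4, -0.1, 0], [0, 0, 0], [0, 0, 0], [0, 0, 0]], twist=[[0, 0, 1], [0, 0, 1], [0, 0, 1], [0, 0, 1], [0, 0, 1]], hand=[85, 85, 85, 85, 85])

```text
clock: 13.48
position: [550.4, -171.9, 370.5]
orientation: [0.923, 0.386, -0.003, -0.003]
ft_force: [0.0, -0.4, 0.3]
gripper_width: 1.0
```

move_arm(translation=[[0, 0, 0], [0, 0, 0], [0, 0, 0], [0, 0, 0], [0, 0, 0]], twist=[[0, 0, 1], [0, 0, 1], [0, 0, 1], [0, 0, 1], [0, 0, 1]], hand=[85, 85, 85, 85, 85])

```text
clock: 14.1
position: [550.2, -170.6, 370.8]
orientation: [0.982, 0.188, -0.003, -0.003]
ft_force: [0.9, -0.2, 0.1]
gripper_width: 0.998
```

```bash
python3 go.py 557 -175 125 0.057
```

```text
t 14.1 tip [ 550.2 -170.6  197.8] d/50 [0.1  0.14 1.45] e/.08 [-0.08  0.07  4.01] F [ 0.9 -0.2  0.1] w 0.998
```

move_arm(translation=[[0.1, 0.14, 0], [0, 0, 0], [0, 0, 0], [0, 0, 0.4], [0, 0, 0.4]], twist=[[-0.08, 0.07, 1], [0, 0, 1], [0, 0, 1], [0, 0, 0.8], [0, 0, 0]], hand=[85, 85, 85, 85, 85])

```text
clock: 14.72
position: [558.4, -173.8, 332.0]
orientation: [1.0, 0.031, 0.003, -0.0]
ft_force: [-0.2, -0.4, -0.5]
gripper_width: 0.994
```

```bash
python3 go.py 557 -175 125 0.057
```

```text
t 14.72 tip [ 558.4 -173.8  159. ] d/50 [-0.03  0.02  0.68] e/.08 [-0.01 -0.08  0.07] F [-0.2 -0.4 -0.5] w 0.994
```

move_arm(translation=[[0, 0.02, 0.5], [0, 0, 0.15], [0, 0, 0], [0, 0, 0], [0, 0, 0]], twist=[[0, -0.08, 0.07], [0, 0, 0], [0, 0, 0], [0, 0, 0], [0, 0, 0]], hand=[85, 85, 40, 10, 8])

```text
clock: 15.35
position: [559.0, -174.0, 299.7]
orientation: [1.0, 0.028, 0.001, -0.001]
ft_force: [-0.2, 0.1, -0.3]
gripper_width: 0.373
```

move_arm(translation=[[0, 0, 0], [0, -0.3, 0], [0, -0.6, 0], [0, -0.6, 0], [0, -0.6, 0]], twist=[[0, 0, 0], [0, 0, 0], [0, 0, 0], [0, 0, 0], [0, 0, 0]], hand=[8, 8, 8, 8, 8])

```text
clock: 15.98
position: [553.1, -69.5, 300.6]
orientation: [1.0, 0.026, 0.002, 0.002]
ft_force: [2.1, -3.2, -2.5]
gripper_width: 0.146
```

```bash
python3 go.py 546.5 15 125 0.057
```

```text
t 15.97 tip [553.1 -69.5 127.6] d/50 [-0.05 -1.69  0.04] e/.08 [ 0.06 -0.06 -0.07] F [ 2.1 -3.2 -2.5] w 0.146
```

move_arm(translation=[[-0.03, -0.5, 0], [0, -0.5, 0], [0, -0.3, 0], [0, -0.2, 0], [0, -0.15, 0]], twist=[[0, 0, 0], [0, 0, 0], [0, 0, 0], [0, 0, 0], [0, 0, 0]], hand=[8, 8, 8, 8, 8])

```text
clock: 16.6
position: [547.5, 17.0, 300.5]
orientation: [1.0, 0.028, 0.005, 0.004]
ft_force: [3.4, -15.2, 1.4]
gripper_width: 0.146
```

```bash
python3 go.py 546.5 15 125 0.057
```

```text
t 16.6 tip [547.5  17.  127.5] d/50 [-0.02  0.04  0.05] e/.08 [ 0.11 -0.12 -0.02] F [  3.4 -15.2   1.4] w 0.146
```

move_arm(translation=[[0, -0.2, 0], [0, -0.2, 0], [0, 0, 0], [0, 0, 0], [0, 0, 0]], twist=[[0, 0, 0], [0, 0, 0], [0, 0, 0], [0, 0, 0], [0, 0, 0]], hand=[8, 8, 20, 50, 85])

```text
clock: 17.23
position: [547.6, 21.0, 300.7]
orientation: [1.0, 0.021, 0.003, 0.018]
ft_force: [-1.0, 0.9, 0.0]
gripper_width: 0.657
```

move_arm(translation=[[0, 0, 0], [0, 0, -0.6], [0, 0, -0.9], [0, 0.9, -0.6], [0, 0.9, -0.3]], twist=[[0, 0, 0], [0, 0, 0], [0, 0, 0], [0, 0, 0], [0, 0, 0]], hand=[85, 85, 85, 85, 85])

```text
clock: 17.85
position: [550.6, -59.0, 425.9]
orientation: [0.999, 0.028, 0.001, 0.016]
ft_force: [-0.4, -0.6, -0.1]
gripper_width: 0.996
```

move_arm(translation=[[0, 0.9, 0], [0, 0.9, 0], [0, 0.9, 0], [0, 0, 0], [0, 0, 0]], twist=[[0, 0, 0], [0, 0, 0], [0, 0, 0], [0, 0, 0], [0, 0, 0]], hand=[85, 85, 85, 85, 85])

```text
clock: 18.48
position: [558.5, -198.2, 432.4]
orientation: [0.999, 0.028, 0.003, 0.016]
ft_force: [-0.0, 0.5, -0.6]
gripper_width: 0.998
```

```bash
python3 -c "
from h import *
t=imaging.capture('top')[:,:,::-1]; cv2.imwrite('pics/full2.png',t)
crop('top',240,140,160,100,5,'pics/i.png',t)
s=manip.get_state(); print(s['clock'],s['position'],s['ft_force'])"
```

```text
18.525 [ 558.41670063 -198.52660355  432.33573803] [-0.42122746  0.62316189  0.41452771]
```

View pics/i.png

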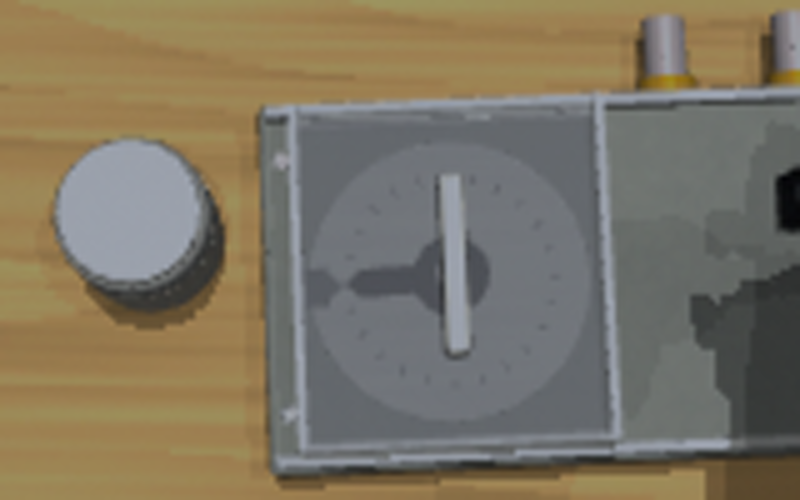

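The cover is shut, further left than at the start: its handle is now at (453,265), and it began about 6 mm ajar. The pointer meets the tab and the tin hasn't moved.

```bash
python3 -c "
from h import *
a=cv2.imread('pics/top0.png').astype(int);b=cv2.imread('pics/full2.png').astype(int)
print('tin diff',abs(a-b)[165:205,248:286].mean())
print(manip.close_job())"
```

```text
tin diff 13.937061403508771
the job is handed in; nothing more can be done
None
```

```bash
python3 -c "
import cv2,numpy as np
a=cv2.imread('pics/top0.png',0);b=cv2.imread('pics/full2.png',0)
for n,(y,x) in {'tin':((165,205),(248,286)),'wood ref':((300,340),(250,290)),'tape':((170,214),(434,478))}.items():
    A,B=[np.float32(i[y[0]:y[1],x[0]:x[1]]) for i in(a,b)]
    print(n,cv2.phaseCorrelate(A,B,cv2.createHanningWindow(A.shape[::-1],cv2.CV_32F)),A.mean(),B.mean())"
```

```text
tin ((0.0026084151333130023, -0.03827728776218109), 0.9899454224854708) 114.58092 128.86842
wood ref ((-0.09034665965384647, 0.0007280107317413353), 0.8951233011484147) 45.67252 51.335617
tape ((20.6026477111835, -8.331883987516338), 0.08308084935317805) 93.858475 49.909607
```

The job is handed in at about 18.5 s: I opened the cover to its stop, set the pointer on the index tab, and shut the cover to its stop.

- **Cover:** I slid it by its bar handle. It met 13 N at the open stop and 15 N at the shut stop, and both stops were where the console fit put them. It had started about 6 mm ajar.
- **Pointer:** It points within about 1–2° of the index. The grip itself put it at 1.659 rad and the index at 1.657–1.667 rad. The picture measures put the pointer at 1.67–1.69 rad, so they disagree slightly. The last picture, through the shut cover, shows the tip meeting the tab.
- **Tin:** It did not move; the image shift was under 0.05 px. A raw brightness difference I ran first came out high (13.9). The later picture is brighter overall, so that is not movement.
- **Tape roll:** I could not check it in the last picture, because the arm covered or shaded it. The gripper never went near it.

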